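# Reload sample containers in reverse order

### The job

Move the four containers from the full white carrier rack to the empty grey metal loading rack in reverse order, one to a cup: seen from the robot, the container at the carrier's left end goes into the loading rack's right-end cup, the next one into the cup beside it, and so on. Set each down upright on its cup's floor without tipping or dropping it.

Things in the scene. Friction and masses are not known exactly. Their poses are not given: they have to be found in the camera images.
- carrier: the full rack, white plastic, fixed: a bar 280 (y) x 72 (x) x 14 mm with four cups (the seats) on top, centred at its x = 0, y = -102, -34, 34, 102 mm, and 26 mm high end blocks (304 mm overall). Origin: centre of its underside. Containers rest 17 mm above the bench, cup rims are 28 mm above it. Its +y end is the left end seen from the robot (turned at most 0.2 rad)
- loader: the empty rack, bare grey metal with dark end blocks, fixed; origin, axes and sizes as the carrier's: cups 60 x 60 mm inside, floors 17 mm and rims 28 mm above the bench, centred at its x = 0, y = -102, -34, 34, 102 mm. +y end = left end seen from the robot (turned at most 0.2 rad). Either rack may be the nearer; their rows are over 100 mm apart and nothing else stands within 80 mm of them
- jar: squat grey specimen jar with a wide white screw lid: body 42 mm across and 46 mm high, lid 46 mm across from 46 to 62 mm up, about 70 g. Origin at the centre of its underside, z up along its axis; it stands upright at the start, in its cup.
- amber: round amber glass bottle with a narrow neck and a black cap: body 42 mm across up to 50 mm, shoulder up to 58 mm, cap 26 mm across, 74 mm high in all, about 120 g. Origin at the centre of its underside, z up along its axis; it stands upright at the start, in its cup.
- square: clear square bottle with a round white cap: body 38 x 38 mm (its x and y) and 56 mm high, cap 30 mm across, 70 mm high in all, about 90 g. Origin at the centre of its underside, z up along its axis; it stands upright at the start, in its cup. Its sides start within 0.1 rad of the carrier's sides
- canister: slim plain steel canister, 36 mm across, a dark band near the top, 72 mm high, flat top without a cap, about 140 g. Origin at the centre of its underside, z up along its axis; it stands upright at the start, in its cup.
- seat_jar: one of the carrier's four identical square white plastic cups, the one in which the jar starts (fixed on the carrier): 66 x 66 mm outside, 60 x 60 mm inside, 14 mm high, floor 3 mm thick. Origin at the centre of its underside; axes parallel to the carrier's; it stays when the container has left
- seat_amber: one of the carrier's four identical square white plastic cups, the one in which the amber bottle starts (fixed on the carrier): 66 x 66 mm outside, 60 x 60 mm inside, 14 mm high, floor 3 mm thick. Origin at the centre of its underside; axes parallel to the carrier's; it stays when the container has left
- seat_square: one of the carrier's four identical square white plastic cups, the one in which the square bottle starts (fixed on the carrier): 66 x 66 mm outside, 60 x 60 mm inside, 14 mm high, floor 3 mm thick. Origin at the centre of its underside; axes parallel to the carrier's; it stays when the container has left
- seat_canister: one of the carrier's four identical square white plastic cups, the one in which the canister starts (fixed on the carrier): 66 x 66 mm outside, 60 x 60 mm inside, 14 mm high, floor 3 mm thick. Origin at the centre of its underside; axes parallel to the carrier's; it stays when the container has left
Things that resemble listed ones, but are neither listed nor needed, are in the scene too. Leave any blue look-alike of the canister alone. Several things have the shape of the amber; the one meant has the colours described above.

How it is judged (in metres and radians):
At the end, for the whole second after the job is handed in: Each container stands in the loader cup that mirrors its starting cup (carrier y to loader -y): axis within 14 mm of the cup's centre along the rack's x and y, underside 10 to 23 mm above the bench (floor at 17), upright within 0.12 rad, at rest (under 0.02 m/s, 0.2 rad/s) (((y of seat_jar in the frame of carrier between -0.122 and -0.082 m and y of jar in the frame of loader between 0.088 and 0.116 m) or (y of seat_jar in the frame of carrier between -0.054 and -0.014 m and y of jar in the frame of loader between 0.02 and 0.048 m) or (y of seat_jar in the frame of carrier between 0.014 and 0.054 m and y of jar in the frame of loader between -0.048 and -0.02 m) or (y of seat_jar in the frame of carrier between 0.082 and 0.122 m and y of jar in the frame of loader between -0.116 and -0.088 m)) and x of jar in the frame of loader between -0.014 and 0.014 m and z of jar in the frame of loader between 0.01 and 0.023 m and angle between each of jar, amber, square, canister's own z axis and vertical below 0.12 rad and linear speed of each of jar, amber, square, canister below 0.02 m/s and angular speed of each of jar, amber, square, canister below 0.2 rad/s and ((y of seat_amber in the frame of carrier between -0.122 and -0.082 m and y of amber in the frame of loader between 0.088 and 0.116 m) or (y of seat_amber in the frame of carrier between -0.054 and -0.014 m and y of amber in the frame of loader between 0.02 and 0.048 m) or (y of seat_amber in the frame of carrier between 0.014 and 0.054 m and y of amber in the frame of loader between -0.048 and -0.02 m) or (y of seat_amber in the frame of carrier between 0.082 and 0.122 m and y of amber in the frame of loader between -0.116 and -0.088 m)) and x of amber in the frame of loader between -0.014 and 0.014 m and z of amber in the frame of loader between 0.01 and 0.023 m and ((y of seat_square in the frame of carrier between -0.122 and -0.082 m and y of square in the frame of loader between 0.088 and 0.116 m) or (y of seat_square in the frame of carrier between -0.054 and -0.014 m and y of square in the frame of loader between 0.02 and 0.048 m) or (y of seat_square in the frame of carrier between 0.014 and 0.054 m and y of square in the frame of loader between -0.048 and -0.02 m) or (y of seat_square in the frame of carrier between 0.082 and 0.122 m and y of square in the frame of loader between -0.116 and -0.088 m)) and x of square in the frame of loader between -0.014 and 0.014 m and z of square in the frame of loader between 0.01 and 0.023 m and ((y of seat_canister in the frame of carrier between -0.122 and -0.082 m and y of canister in the frame of loader between 0.088 and 0.116 m) or (y of seat_canister in the frame of carrier between -0.054 and -0.014 m and y of canister in the frame of loader between 0.02 and 0.048 m) or (y of seat_canister in the frame of carrier between 0.014 and 0.054 m and y of canister in the frame of loader between -0.048 and -0.02 m) or (y of seat_canister in the frame of carrier between 0.082 and 0.122 m and y of canister in the frame of loader between -0.116 and -0.088 m)) and x of canister in the frame of loader between -0.014 and 0.014 m and z of canister in the frame of loader between 0.01 and 0.023 m); the robot touches nothing.
It fails at once if a container is tipped over (more than 40 degrees from upright) (angle between any of jar, amber, square, canister's own z axis and vertical above 0.7 rad).
It fails at once if a container is dropped or thrown: it touches nothing while its underside is more than 55 mm above the bench (38 mm above a cup's floor) ((height (world z) of jar above 0.055 m and contact force between jar and anything else below 0.01 N) or (height (world z) of amber above 0.055 m and contact force between amber and anything else below 0.01 N) or (height (world z) of square above 0.055 m and contact force between square and anything else below 0.01 N) or (height (world z) of canister above 0.055 m and contact force between canister and anything else below 0.01 N)).
It also fails if it takes over 93 s, if anything falls off the work surface, if the arm or the gripper's body presses on something with over 40 N, if the wrist force passes 120 N, or if a joint passes its speed limit or range.

### The arm

A 6-joint arm with a two-finger parallel gripper is mounted at the origin on the work surface. World frame = base frame: x ahead of the robot, y to its left, z up, the work surface at z = 0. Lengths are in m, angles in degrees, forces in N, time in s.
With the tool pointing down it reaches from about 0.375 to 0.9 m from the base axis. Payload 3.1 kg.
Tool frame: the origin (TCP) lies on the centre line of the jaws, within the pads' length; the fingertips stand finger_overhang ahead of it and the grasp point (between the pads) lies 5 mm behind it (finger_overhang is the distance from the TCP to the fingertips, in m); z points along the fingers, y is the line along which they close (so a half turn about z gives the same grasp; the last joint's range is limited). The gripper opens to 87 mm and grips with 3 to 60 N. Pads are 19 mm wide; open, the fingers measure 117 mm over their backs; the gripper's body (75 mm by 190 mm) begins 51 mm behind the grasp point.
Start: joints at [-83.68, 30.224, 82.088, -0, 67.689, -10.227], TCP at [0.178, -0.599, 0.237] pointing down, gripper open.
Joint ranges: [-176.69, 176.69], [-43.24, 126.21], [12.49, 139.97], [-82, 262], [0, 151.66], [-163.58, 163.58]. Speed limits (degrees/s): [159.86, 159.86, 180, 180, 180, 180].

### API

Orientations are given as a 3x3 rotation matrix whose columns are the frame's x, y, z axes.
In Python, from rig import read_state, capture, calibration, hand_in, finger_overhang gives the robot as it stands.
- The arm moves only by the tool send_rows, never from a script. Its argument "plan" is a list of rows, each a list of 5 numbers: the closure in counts, from 0 (fully open) to 255 (shut), then the shift along the tool's x, y, z in m, then the turn about the tool's z in rad. A call has 1 to 20 rows; each row shifts and turns the commanded pose from where the row before left it, along the tool's axes as they then stand; what a row does not reach is not made up. A row lasts 1/12 s, in which the tool goes at most 41.7 mm and 7.16 degrees, less where a joint would pass 70% of its speed; a pose out of reach is approached as far as the arm can. A call is refused whole if a number of a shift passes 0.0417 or a number of a turn 0.125, either way. A call with a gripper value outside its range is refused whole. The fingers move at their own pace and stop on an object; the grip force is fixed at half the most. Time passes only in rows, so rows that do not move let the fingers close. It gives the time, the measured TCP pose, the force, the opening and the grip force at its end, in the units of the state.
- read_state(): the state, without advancing time (a new reading comes with each control period).
- capture(name): name is "scene" or "top" or "wrist"; returns (picture, depth): 420x560x3 uint8, blue, green, red; 420x560 float32, m along the optical axis (not along the pixel's ray), 0 where there is no reading.
- calibration(name): a dict with "fx", "fy", "cx", "cy" (pixels), "dist_coeffs" ([k1, k2, p1, p2, k3] as OpenCV has them; the pictures are not rectified), "xyz" and "rotation" of the camera in the world. Camera axes: x right, y down, z forward; pixel columns grow to the right and rows downward; lengths in m; the calibration is good to about 2 mm. A picture is of the moment at which its call begins: read the wrist's pose just before it. calibration takes no time and is no camera call; for the wrist camera it gives the pose at the moment of the call.
- hand_in(): hands the job in; it is judged then, once.
The state is a dict: "time_s": time; "joint_positions": joint angles; "qvel": joint speeds; "tau": joint torques, N m; "position": TCP position; "tcp_rot": TCP orientation; "force": force on the tool from outside, world axes, zero at the start; "moment": the same for the moment, N m; "opening": opening from 0.0 (shut) to 1.0 (fully open); "grasp_force": force on a finger pad.
Only numpy, scipy, OpenCV 4.12 (cv2) and the standard library are available. Lean on these libraries where they do the work, as an engineer would, in place of code of your own. Each camera call takes 0.05 s, during which the arm holds its last target. There are 200 camera calls.

## Working session

There is one attempt and no reset: what is moved stays moved. The work goes in short steps, Python scripts to look and compute and a tool call to move; the robot and the scene stay as the last step left them, time stands still between calls to the robot, and variables do not carry over. Pictures are saved under pics/ and viewed, at most 14 in all, crops included, and the job is handed in when it is done.

Besides the shell and the picture viewer there is one more tool, called as a command line: name --pt "numbers of a row" for each row, then --argument value for the rest. send_rows: Moves the arm, as the interface text tells. Its arguments: {"type":"object","properties":{"plan":{"type":"array","items":{"type":"array","items":{"type":"number"}}}},"required":["plan"]}

```bash
mkdir -p pics; ls; python3 - <<'E'
from rig import *
import cv2,numpy as np
s=read_state();print(s,finger_overhang)
for n in("top","scene"):
    im,d=capture(n);cv2.imwrite(f"pics/{n}0.png",im);np.save(f"{n}0.npy",d);print(calibration(n))
E
```

```text
pics
{'time_s': 0.0, 'joint_positions': array([-8.36807942e+01,  3.02800813e+01,  8.21555079e+01, -8.36610466e-04,
        6.76871184e+01, -1.02279530e+01]), 'qvel': array([-0.00973681, -0.04669268,  0.08394305,  0.00829866, -0.04299835,
        0.00586875]), 'tau': array([-1.75181689e-03, -4.40049505e+01, -1.76592225e+01,  6.31477009e-02,
        5.82403515e-02, -1.53520259e-04]), 'position': array([ 0.17794358, -0.59841789,  0.2355645 ]), 'tcp_rot': array([[ 9.58584107e-01,  2.84809494e-01, -2.49152226e-04],
       [ 2.84809367e-01, -9.58581817e-01,  2.12715049e-03],
       [ 3.66999862e-04, -2.11001354e-03, -9.99997707e-01]]), 'force': array([-0.29166355,  0.22238489,  0.28752025]), 'moment': array([-0.00687376, -0.00891423, -0.02823735]), 'grasp_force': 0.0, 'opening': 0.9992400561768006} 0.014
{'fx': 423.09975704660513, 'fy': 423.09975704660513, 'cx': 285.2494579621915, 'cy': 213.63006916647765, 'dist_coeffs': array([-0.05599174,  0.        ,  0.        ,  0.        ,  0.        ]), 'xyz': array([0.41197809, 0.03358143, 0.93616295]), 'rotation': array([[-1.45845951e-02, -9.92482626e-01,  1.21513488e-01],
       [-9.99890994e-01,  1.47560105e-02,  5.10879629e-04],
       [-2.30009345e-03, -1.21492791e-01, -9.92589649e-01]])}
{'fx': 511.9717249757902, 'fy': 511.9717249757902, 'cx': 273.120181396304, 'cy': 203.35948134749296, 'dist_coeffs': array([-0.02723847,  0.        ,  0.        ,  0.        ,  0.        ]), 'xyz': array([1.13082016, 0.29932126, 0.8342237 ]), 'rotation': array([[-0.37209127,  0.69636392, -0.61369812],
       [ 0.92819306,  0.28085906, -0.24408161],
       [ 0.00239305, -0.66045097, -0.75086536]])}
```

View pics/top0.png

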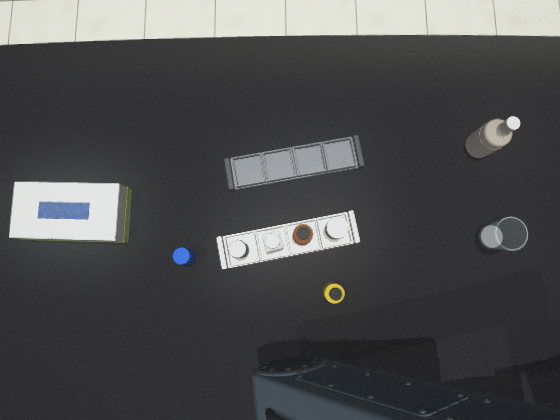

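View pics/scene0.png

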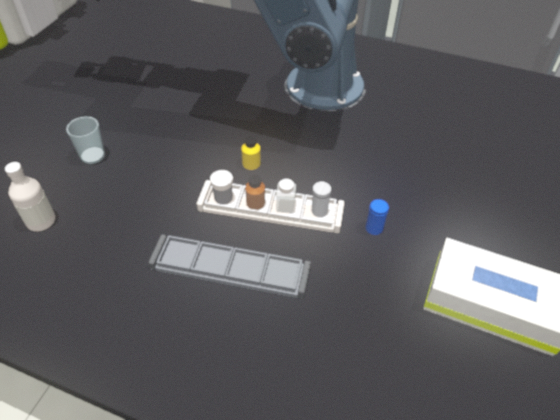

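The top view shows the carrier around (288,240). From left to right it holds the canister (238,248), square (272,241), amber (303,234) and jar (336,229). The empty loader is around (294,163). The yellow bottle and the blue canister are decoys.

```bash
python3 - <<'E'
import cv2
im=cv2.imread("pics/top0.png")[130:275,215:370]
cv2.imwrite("pics/crop1.png",cv2.resize(im,None,fx=4,fy=4,interpolation=cv2.INTER_CUBIC))
E
```

```text
(no output)
```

View pics/crop1.png

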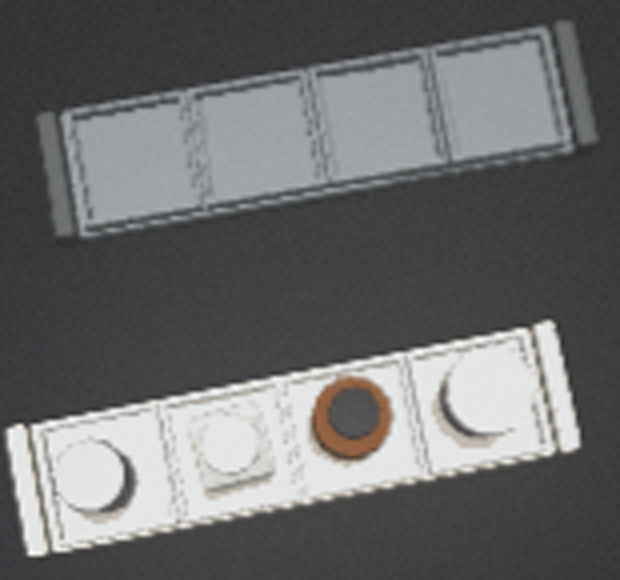

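```bash
cat > h.py <<'E'
import numpy as np,cv2
from rig import calibration
def px2w(uv,z,c):
    K=np.array([[c['fx'],0,c['cx']],[0,c['fy'],c['cy']],[0,0,1]])
    n=cv2.undistortPoints(np.array(uv,float).reshape(-1,1,2),K,c['dist_coeffs'])[:,0]
    r=np.c_[n,np.ones(len(n))]@c['rotation'].T
    z=np.broadcast_to(z,len(n)); t=(z-c['xyz'][2])/r[:,2]
    return c['xyz']+r*t[:,None]
def rigid(model,pts):
    a=model-model.mean(0);b=pts-pts.mean(0)
    th=np.arctan2((a[:,0]*b[:,1]-a[:,1]*b[:,0]).sum(),(a*b).sum())
    R=np.array([[np.cos(th),-np.sin(th)],[np.sin(th),np.cos(th)]])
    t=pts.mean(0)-R@model.mean(0)
    return t,th,R,pts-(model@R.T+t)
E
python3 - <<'E'
from h import *
c=calibration("top");f=lambda p:(np.array(p)+.5)/4-.5+[215,130]
M=np.array([[.036,.152],[-.036,.152],[.036,-.152],[-.036,-.152]])
np.set_printoptions(precision=4,suppress=True)
d=np.load("top0.npy")
for n,p in dict(loader=[(38,114),(57,238),(574,21),(596,141)],carrier=[(8,427),(29,556),(552,321),(579,449)]).items():
    t,th,R,e=rigid(M,px2w(f(p),.026,c)[:,:2]);print(n,t,th,(e*1000).round(1).tolist())
    print((np.array([[0,y] for y in(.102,.034,-.034,-.102)])@R.T+t))
q=f([(94,474),(232,444),(354,413),(488,391)])
print(px2w(q,[.089,.087,.091,.079],c))
for x in q: # depth check
    print(d[int(round(x[1])),int(round(x[0]))])
E
```

```text
loader [0.6387 0.0132] 0.16320383232015764 [[-0.6, -1.8], [0.8, -0.9], [-1.4, 0.3], [1.2, 2.4]]
[[ 0.6221  0.1139]
 [ 0.6331  0.0468]
 [ 0.6442 -0.0203]
 [ 0.6552 -0.0874]]
carrier [0.4681 0.0293] 0.17716970730853998 [[-0.6, -2.4], [1.1, -1.2], [-0.9, 1.6], [0.3, 2.1]]
[[ 0.4501  0.1297]
 [ 0.4621  0.0627]
 [ 0.4741 -0.0042]
 [ 0.4861 -0.0711]]
[[ 0.4476  0.1293  0.089 ]
 [ 0.4617  0.0601  0.087 ]
 [ 0.4761 -0.0012  0.091 ]
 [ 0.4872 -0.0701  0.079 ]]
0.8437149
0.85007626
0.84421265
0.86086094
```

send_rows --pt "0 0 0 0 -0.1216" --pt "0 0 0 0 -0.1216" --pt "0 0 0 0 -0.1216" --pt "0 0 0 0 -0.1216" --pt "0 0 0 0 -0.1216" --pt "0 0 0 0 -0.1216" --pt "0 0 0 0 -0.1216" --pt "0 0 0 0 -0.1216" --pt "0 0 0 0 -0.1216" --pt "0 0 0 0 -0.1216" --pt "0 0 0 0 -0.1216" --pt "0 0 0 0 -0.1216"

```text
time_s: 1.1
position: [0.178, -0.5987, 0.236]
tcp_rot: [[-0.182, 0.983, -0.0], [0.983, 0.182, 0.001], [0.001, 0.0, -1.0]]
force: [-1.1, 0.7, -0.0]
opening: 0.999
grasp_force: 0.0
```

send_rows --pt "0 0.023 0.02 0 0" --pt "0 0.023 0.02 0 0" --pt "0 0.023 0.02 0 0" --pt "0 0.023 0.02 0 0" --pt "0 0.023 0.02 0 0" --pt "0 0.023 0.02 0 0" --pt "0 0.023 0.02 0 0" --pt "0 0.023 0.02 0 0" --pt "0 0.023 0.02 0 0" --pt "0 0.023 0.02 0 0" --pt "0 0.023 0.02 0 0" --pt "0 0.023 0.02 0 0" --pt "0 0.023 0.02 0 0" --pt "0 0.023 0.02 0 0" --pt "0 0.023 0.02 0 0" --pt "0 0.023 0.02 0 0" --pt "0 0.023 0.02 0 0" --pt "0 0.023 0.02 0 0" --pt "0 0.023 0.017 0 0" --pt "0 0.023 0.018 0 0"

```text
time_s: 2.77
position: [0.4859, -0.0751, 0.2363]
tcp_rot: [[-0.177, 0.984, -0.001], [0.984, 0.177, 0.0], [0.0, -0.001, -1.0]]
force: [0.3, -0.1, 0.2]
opening: 0.998
grasp_force: 0.0
```

send_rows --pt "0 0.005 0 0 0" --pt "0 0 0 0 0" --pt "0 0 0 0 0" --pt "0 0 0 0 0"

```text
time_s: 3.1
position: [0.4844, -0.0725, 0.2364]
tcp_rot: [[-0.175, 0.984, -0.001], [0.984, 0.175, -0.0], [-0.0, -0.001, -1.0]]
force: [0.3, 0.1, 0.8]
opening: 1.004
grasp_force: 0.0
```

```bash
python3 - <<'E'
from rig import *
import cv2,numpy as np,pickle
s=read_state();c=calibration("wrist");im,d=capture("wrist")
cv2.imwrite("pics/w1.png",im);pickle.dump((c,d),open("w1.pkl","wb"))
print(s['time_s'],s['position'],s['tcp_rot'].round(4),s['joint_positions'],c)
E
```

```text
3.1 [ 0.48438121 -0.07251123  0.2363924 ] [[-1.755e-01  9.845e-01 -7.000e-04]
 [ 9.845e-01  1.755e-01 -2.000e-04]
 [-1.000e-04 -7.000e-04 -1.000e+00]] [-2.15967830e+01  1.98817414e+01  1.01067735e+02 -3.05692642e-02
  5.90803958e+01 -3.16884195e+01] {'fx': 369.07686218030045, 'fy': 369.07686218030045, 'cx': 284.36836289050217, 'cy': 204.27132739151628, 'dist_coeffs': array([-0.02884883,  0.        ,  0.        ,  0.        ,  0.        ]), 'xyz': array([0.47069651, 0.00877169, 0.38452404]), 'rotation': array([[ 9.84526253e-01,  1.67159083e-01,  5.25918091e-02],
       [ 1.75237144e-01, -9.39088706e-01, -2.95642259e-01],
       [-3.09149524e-05,  3.00283604e-01, -9.53849965e-01]])}
```

View pics/w1.png

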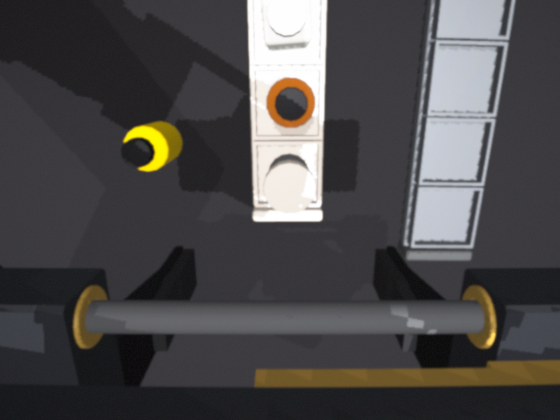

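The wrist view shows the jar lid at about (289,183), the amber cap at (291,103), the carrier's right end at (253..322, 220) and the loader's right end at (404..471, 259).

```bash
python3 - <<'E'
from h import *
import pickle
np.set_printoptions(precision=4,suppress=True)
c,d=pickle.load(open("w1.pkl","rb"))
print(px2w([(289,182),(291,103),(253,220),(322,220),(404,258),(470,259)],[.079,.091,.026,.026,.026,.026],c))
# expected end corners
for t,th in(([.4681,.0293],.1772),([.6387,.0132],.1632)):
    R=np.array([[np.cos(th),-np.sin(th)],[np.sin(th),np.cos(th)]]);print(np.array([[-.036,-.152],[.036,-.152]])@R.T+t)
E
```

```text
[[ 0.4879 -0.0657  0.079 ]
 [ 0.4776 -0.0009  0.091 ]
 [ 0.4616 -0.1248  0.026 ]
 [ 0.5317 -0.1123  0.026 ]
 [ 0.6272 -0.1393  0.026 ]
 [ 0.6982 -0.1282  0.026 ]]
[[ 0.4595 -0.1267]
 [ 0.5303 -0.114 ]]
[[ 0.6279 -0.1426]
 [ 0.6989 -0.1309]]
```

send_rows --pt "0 0.004 0.004 0.01 0" --pt "0 0 0 0.02 0" --pt "0 0 0 0.02 0" --pt "0 0 0 0.02 0" --pt "0 0 0 0.02 0" --pt "0 0 0 0.02 0" --pt "0 0 0 0.02 0" --pt "0 0 0 0.02 0" --pt "0 0 0 0.015 0" --pt "0 0 0 0.006 0" --pt "0 0 0 0 0" --pt "0 0 0 0 0"

```text
time_s: 4.15
position: [0.4881, -0.0674, 0.0653]
tcp_rot: [[-0.175, 0.984, -0.0], [0.984, 0.175, 0.0], [0.0, -0.0, -1.0]]
force: [0.2, -0.2, 0.3]
opening: 1.001
grasp_force: 0.0
```

send_rows --pt "60 0 0 0 0" --pt "90 0 0 0 0" --pt "110 0 0 0 0" --pt "130 0 0 0 0" --pt "150 0 0 0 0" --pt "180 0 0 0 0" --pt "255 0 0 0 0" --pt "255 0 0 0 0" --pt "255 0 0 0 0" --pt "255 0 0 0 0" --pt "255 0 0 0 0"

```text
time_s: 5.07
position: [0.4881, -0.0671, 0.0656]
tcp_rot: [[-0.176, 0.984, 0.0], [0.984, 0.176, -0.0], [-0.0, 0.0, -1.0]]
force: [-0.9, -0.4, 2.6]
opening: 0.519
grasp_force: 30.0
```

send_rows --pt "255 0 0 -0.005 0" --pt "255 0 0 -0.015 0" --pt "255 0 0 -0.02 0" --pt "255 0 0 -0.02 0" --pt "255 0 0 -0.02 0" --pt "255 0.01 0.01 -0.015 0" --pt "255 0.015 0.015 -0.005 0" --pt "255 0.02 0.02 0 0" --pt "255 0.02 0.02 0 0" --pt "255 0.02 0.02 0 0" --pt "255 0.02 0.02 0 0" --pt "255 0.02 0.02 0 0" --pt "255 0.015 0.02 0 0" --pt "255 0.01 0.013 0 0" --pt "255 0.006 0.006 0 0" --pt "255 0 0 0 0" --pt "255 0 0 0 0" --pt "255 0 0 0 0"

```text
time_s: 6.57
position: [0.6208, 0.1145, 0.1653]
tcp_rot: [[-0.176, 0.984, -0.002], [0.984, 0.176, -0.0], [-0.0, -0.002, -1.0]]
force: [-1.0, 0.7, -1.1]
opening: 0.519
grasp_force: 30.0
```

send_rows --pt "255 0.001 0.0015 0.01 0" --pt "255 0 0 0.02 0" --pt "255 0 0 0.02 0" --pt "255 0 0 0.02 0" --pt "255 0 0 0.015 0" --pt "255 0 0 0.008 0" --pt "255 0 0 0.004 0" --pt "255 0 0 0.002 0" --pt "255 0 0 0 0" --pt "255 0 0 0 0" --pt "255 0 0 0 0"

```text
time_s: 7.48
position: [0.6241, 0.1166, 0.0676]
tcp_rot: [[-0.176, 0.984, 0.002], [0.984, 0.176, 0.0], [-0.0, 0.002, -1.0]]
force: [0.1, -0.5, -0.3]
opening: 0.517
grasp_force: 30.0
```

send_rows --pt "120 0 0 0 0" --pt "100 0 0 0 0" --pt "60 0 0 0 0" --pt "0 0 0 0 0" --pt "0 0 0 0 0" --pt "0 0 0 0 0" --pt "0 0 0 0 0" --pt "0 0 0 0 0"

```text
time_s: 8.15
position: [0.6233, 0.1166, 0.0665]
tcp_rot: [[-0.176, 0.984, -0.0], [0.984, 0.176, 0.0], [0.0, -0.0, -1.0]]
force: [0.2, 0.5, 0.2]
opening: 0.95
grasp_force: 0.0
```

send_rows --pt "0 0 0 -0.01 0" --pt "0 0 0 -0.02 0" --pt "0 0 0 -0.02 0" --pt "0 0 0 -0.02 0" --pt "0 0 0 -0.02 0" --pt "0 -0.005 -0.01 -0.01 0" --pt "0 -0.01 -0.02 0 0" --pt "0 -0.015 -0.025 0 0" --pt "0 -0.015 -0.025 0 0" --pt "0 -0.015 -0.025 0 0" --pt "0 -0.015 -0.025 0 0" --pt "0 -0.01 -0.02 0 0" --pt "0 -0.005 -0.01 0 0" --pt "0 0 -0.005 0 0" --pt "0 0 0 0 0" --pt "0 0 0 0 0" --pt "0 0 0 0 0"

```text
time_s: 9.57
position: [0.4781, -0.0007, 0.1667]
tcp_rot: [[-0.177, 0.984, 0.002], [0.984, 0.177, -0.0], [-0.0, 0.002, -1.0]]
force: [-0.3, 0.4, -0.2]
opening: 1.003
grasp_force: 0.0
```

Down 117 mm onto the amber bottle, then close.

send_rows --pt "0 0 0 0.01 0" --pt "0 0 0 0.02 0" --pt "0 0 0 0.02 0" --pt "0 0 0 0.02 0" --pt "0 0 0 0.02 0" --pt "0 0 0 0.015 0" --pt "0 0 0 0.008 0" --pt "0 0 0 0.004 0" --pt "0 0 0 0 0" --pt "0 0 0 0 0"

```text
time_s: 10.4
position: [0.4774, -0.0009, 0.0498]
tcp_rot: [[-0.177, 0.984, 0.001], [0.984, 0.177, -0.0], [-0.0, 0.001, -1.0]]
force: [-1.6, 0.4, -0.1]
opening: 1.001
grasp_force: 0.0
```

send_rows --pt "60 0 0 0 0" --pt "90 0 0 0 0" --pt "110 0 0 0 0" --pt "130 0 0 0 0" --pt "150 0 0 0 0" --pt "180 0 0 0 0" --pt "255 0 0 0 0" --pt "255 0 0 0 0" --pt "255 0 0 0 0" --pt "255 0 0 0 0" --pt "255 0 0 0 0"

```text
time_s: 11.32
position: [0.4768, -0.0011, 0.0496]
tcp_rot: [[-0.176, 0.984, -0.0], [0.984, 0.176, 0.0], [0.0, -0.0, -1.0]]
force: [0.1, -0.5, 0.7]
opening: 0.476
grasp_force: 30.0
```

send_rows --pt "255 0 0 -0.005 0" --pt "255 0 0 -0.015 0" --pt "255 0 0 -0.02 0" --pt "255 0 0 -0.02 0" --pt "255 0 0 -0.02 0" --pt "255 0 0.01 -0.015 0" --pt "255 0.002 0.015 -0.005 0" --pt "255 0.004 0.02 0 0" --pt "255 0.004 0.02 0 0" --pt "255 0.004 0.02 0 0" --pt "255 0.004 0.02 0 0" --pt "255 0.003 0.02 0 0" --pt "255 0 0.02 0 0" --pt "255 0 0.012 0 0" --pt "255 0 0.0055 0 0" --pt "255 0 0 0 0" --pt "255 0 0 0 0" --pt "255 0 0 0 0"

```text
time_s: 12.82
position: [0.6315, 0.0482, 0.1492]
tcp_rot: [[-0.176, 0.984, -0.002], [0.984, 0.176, 0.0], [0.001, -0.002, -1.0]]
force: [-0.1, 0.8, -1.2]
opening: 0.474
grasp_force: 30.0
```

```bash
python3 - <<'E'
from rig import *
import cv2
im,d=capture("scene");cv2.imwrite("pics/s2.png",cv2.resize(im[130:330,120:400],None,fx=2.5,fy=2.5))
E
```

```text
(no output)
```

View pics/s2.png

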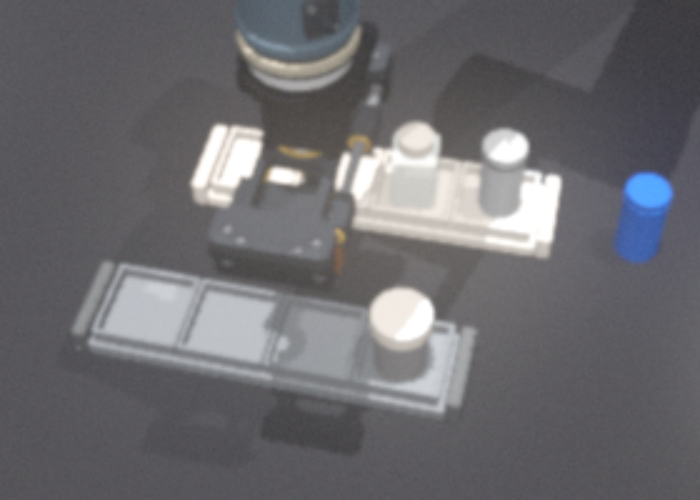

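The jar stands upright and centred in the left-end loader cup, at (400,340) in the crop. The amber bottle hangs over the next cup, so I'll lower it.

send_rows --pt "255 0 0 0.01 0" --pt "255 0 0 0.02 0" --pt "255 0 0 0.02 0" --pt "255 0 0 0.02 0" --pt "255 0 0 0.015 0" --pt "255 0 0 0.008 0" --pt "255 0 0 0.004 0" --pt "255 0 0 0.002 0" --pt "255 0 0 0 0" --pt "255 0 0 0 0" --pt "255 0 0 0 0"

```text
time_s: 13.78
position: [0.6338, 0.0482, 0.0516]
tcp_rot: [[-0.176, 0.984, 0.002], [0.984, 0.176, -0.0], [-0.001, 0.002, -1.0]]
force: [0.0, 0.5, -1.2]
opening: 0.472
grasp_force: 30.0
```

send_rows --pt "120 0 0 0 0" --pt "100 0 0 0 0" --pt "60 0 0 0 0" --pt "0 0 0 0 0" --pt "0 0 0 0 0" --pt "0 0 0 0 0" --pt "0 0 0 0 0" --pt "0 0 0 0 0"

```text
time_s: 14.45
position: [0.633, 0.0483, 0.0505]
tcp_rot: [[-0.176, 0.984, -0.0], [0.984, 0.176, 0.0], [0.0, -0.0, -1.0]]
force: [-0.4, 0.6, 0.3]
opening: 0.953
grasp_force: 0.0
```

send_rows --pt "0 0 0 -0.01 0" --pt "0 0 0 -0.02 0" --pt "0 0 0 -0.02 0" --pt "0 0 0 -0.02 0" --pt "0 0 0 -0.02 0" --pt "0 0 -0.01 -0.01 0" --pt "0 0.005 -0.02 0 0" --pt "0 0.007 -0.025 0 0" --pt "0 0.008 -0.025 0 0" --pt "0 0.008 -0.025 0 0" --pt "0 0.008 -0.025 0 0" --pt "0 0.005 -0.02 0 0" --pt "0 0.002 -0.01 0 0" --pt "0 0 -0.006 0 0" --pt "0 0 0 0 0" --pt "0 0 0 0 0" --pt "0 0 0 0 0"

```text
time_s: 15.87
position: [0.464, 0.0609, 0.1508]
tcp_rot: [[-0.176, 0.984, 0.002], [0.984, 0.176, -0.0], [-0.001, 0.002, -1.0]]
force: [-0.2, -0.6, 0.0]
opening: 0.999
grasp_force: 0.0
```

send_rows --pt "0 0 0 0.01 0" --pt "0 0 0 0.02 0" --pt "0 0 0 0.02 0" --pt "0 0 0 0.02 0" --pt "0 0 0 0.015 0" --pt "0 0 0 0.008 0" --pt "0 0 0 0.004 0" --pt "0 0 0 0 0" --pt "0 0 0 0 0"

```text
time_s: 16.62
position: [0.4628, 0.0612, 0.0538]
tcp_rot: [[-0.176, 0.984, 0.001], [0.984, 0.176, -0.0], [-0.0, 0.001, -1.0]]
force: [-0.3, 0.3, -0.3]
opening: 1.002
grasp_force: 0.0
```

send_rows --pt "60 0 0 0.003 0" --pt "90 0 0 0 0" --pt "110 0 0 0 0" --pt "130 0 0 0 0" --pt "145 0 0 0 0" --pt "160 0 0 0 0" --pt "190 0 0 0 0" --pt "255 0 0 0 0" --pt "255 0 0 0 0" --pt "255 0 0 0 0" --pt "255 0 0 0 0" --pt "255 0 0 0 0"

```text
time_s: 17.62
position: [0.4621, 0.0613, 0.0506]
tcp_rot: [[-0.176, 0.984, 0.0], [0.984, 0.176, 0.0], [-0.0, 0.0, -1.0]]
force: [-0.1, 1.0, 1.4]
opening: 0.442
grasp_force: 29.1
```

send_rows --pt "255 0 0 -0.005 0" --pt "255 0 0 -0.015 0" --pt "255 0 0 -0.02 0" --pt "255 0 0 -0.02 0" --pt "255 0 0 -0.02 0" --pt "255 -0.005 0.01 -0.015 0" --pt "255 -0.01 0.015 -0.005 0" --pt "255 -0.015 0.02 0 0" --pt "255 -0.015 0.02 0 0" --pt "255 -0.015 0.02 0 0" --pt "255 -0.015 0.02 0 0" --pt "255 -0.015 0.02 0 0" --pt "255 -0.012 0.02 0 0" --pt "255 -0.006 0.014 0 0" --pt "255 -0.003 0.006 0 0" --pt "255 0 0 0 0" --pt "255 0 0 0 0" --pt "255 0 0 0 0"

```text
time_s: 19.12
position: [0.6423, -0.0182, 0.1502]
tcp_rot: [[-0.177, 0.984, -0.003], [0.984, 0.177, 0.001], [0.001, -0.003, -1.0]]
force: [-1.3, -0.7, -1.7]
opening: 0.442
grasp_force: 29.1
```

send_rows --pt "255 0 0 0.01 0" --pt "255 0 0 0.02 0" --pt "255 0 0 0.02 0" --pt "255 0 0 0.02 0" --pt "255 0 0 0.015 0" --pt "255 0 0 0.008 0" --pt "255 0 0 0.004 0" --pt "255 0 0 0.002 0" --pt "255 0 0 0 0" --pt "255 0 0 0 0" --pt "255 0 0 0 0"

```text
time_s: 20.03
position: [0.6448, -0.019, 0.0526]
tcp_rot: [[-0.176, 0.984, 0.002], [0.984, 0.176, -0.0], [-0.001, 0.002, -1.0]]
force: [1.0, -0.8, -0.4]
opening: 0.444
grasp_force: 29.1
```

send_rows --pt "130 0 0 0 0" --pt "110 0 0 0 0" --pt "60 0 0 0 0" --pt "0 0 0 0 0" --pt "0 0 0 0 0" --pt "0 0 0 0 0" --pt "0 0 0 0 0" --pt "0 0 0 0 0"

```text
time_s: 20.7
position: [0.644, -0.0189, 0.0515]
tcp_rot: [[-0.176, 0.984, -0.0], [0.984, 0.176, 0.0], [0.0, -0.0, -1.0]]
force: [-0.0, 0.2, -0.6]
opening: 0.931
grasp_force: 0.0
```

send_rows --pt "0 0 0 -0.01 0" --pt "0 0 0 -0.02 0" --pt "0 0 0 -0.02 0" --pt "0 0 0 -0.02 0" --pt "0 0 0 -0.02 0" --pt "0 0.01 -0.01 -0.01 0" --pt "0 0.02 -0.02 0 0" --pt "0 0.025 -0.02 0 0" --pt "0 0.025 -0.025 0 0" --pt "0 0.025 -0.025 0 0" --pt "0 0.025 -0.025 0 0" --pt "0 0.025 -0.02 0 0" --pt "0 0.018 -0.015 0 0" --pt "0 0.008 -0.007 0 0" --pt "0 0 0 0 0" --pt "0 0 0 0 0" --pt "0 0 0 0 0"

```text
time_s: 22.12
position: [0.4501, 0.1293, 0.152]
tcp_rot: [[-0.176, 0.984, 0.003], [0.984, 0.176, -0.0], [-0.001, 0.003, -1.0]]
force: [0.2, -0.2, -0.6]
opening: 1.004
grasp_force: 0.0
```

send_rows --pt "0 0 0 0.01 0" --pt "0 0 0 0.02 0" --pt "0 0 0 0.02 0" --pt "0 0 0 0.02 0" --pt "0 0 0 0.015 0" --pt "0 0 0 0.008 0" --pt "0 0 0 0.004 0" --pt "0 0 0 0 0" --pt "0 0 0 0 0"

```text
time_s: 22.87
position: [0.4487, 0.1296, 0.0548]
tcp_rot: [[-0.176, 0.984, 0.001], [0.984, 0.176, 0.0], [-0.0, 0.001, -1.0]]
force: [-0.3, -0.0, -0.4]
opening: 0.999
grasp_force: 0.0
```

send_rows --pt "60 0 0 0.003 0" --pt "90 0 0 0 0" --pt "110 0 0 0 0" --pt "130 0 0 0 0" --pt "145 0 0 0 0" --pt "160 0 0 0 0" --pt "190 0 0 0 0" --pt "255 0 0 0 0" --pt "255 0 0 0 0" --pt "255 0 0 0 0" --pt "255 0 0 0 0" --pt "255 0 0 0 0"

```text
time_s: 23.87
position: [0.4477, 0.1299, 0.0516]
tcp_rot: [[-0.176, 0.984, -0.0], [0.984, 0.176, 0.0], [0.0, -0.0, -1.0]]
force: [-0.4, 0.3, 1.2]
opening: 0.41
grasp_force: 30.0
```

send_rows --pt "255 0 0 -0.005 0" --pt "255 0 0 -0.015 0" --pt "255 0 0 -0.02 0" --pt "255 0 0 -0.02 0" --pt "255 0 0 -0.02 0" --pt "255 -0.01 0.01 -0.015 0" --pt "255 -0.02 0.015 -0.005 0" --pt "255 -0.03 0.02 0 0" --pt "255 -0.035 0.02 0 0" --pt "255 -0.035 0.02 0 0" --pt "255 -0.035 0.02 0 0" --pt "255 -0.03 0.02 0 0" --pt "255 -0.03 0.02 0 0" --pt "255 -0.018 0.015 0 0" --pt "255 -0.006 0.006 0 0" --pt "255 0 0 0 0" --pt "255 0 0 0 0" --pt "255 0 0 0 0"

```text
time_s: 25.37
position: [0.653, -0.0842, 0.151]
tcp_rot: [[-0.177, 0.984, -0.003], [0.984, 0.177, 0.001], [0.002, -0.003, -1.0]]
force: [0.3, 0.3, -2.0]
opening: 0.406
grasp_force: 30.0
```

send_rows --pt "255 0 0 0.01 0" --pt "255 0 0 0.02 0" --pt "255 0 0 0.02 0" --pt "255 0 0 0.02 0" --pt "255 0 0 0.015 0" --pt "255 0 0 0.008 0" --pt "255 0 0 0.004 0" --pt "255 0 0 0.002 0" --pt "255 0 0 0 0" --pt "255 0 0 0 0" --pt "255 0 0 0 0"

```text
time_s: 26.28
position: [0.6558, -0.0861, 0.0537]
tcp_rot: [[-0.176, 0.984, 0.002], [0.984, 0.176, -0.001], [-0.001, 0.002, -1.0]]
force: [-0.8, 0.4, -1.2]
opening: 0.404
grasp_force: 30.0
```

Release, rise, and back off towards the robot so the top view is clear.

send_rows --pt "130 0 0 0 0" --pt "110 0 0 0 0" --pt "60 0 0 0 0" --pt "0 0 0 0 0" --pt "0 0 0 0 0" --pt "0 0 0 0 0" --pt "0 0 0 0 0" --pt "0 0 0 0 0"

```text
time_s: 26.95
position: [0.655, -0.086, 0.0525]
tcp_rot: [[-0.176, 0.984, -0.0], [0.984, 0.176, 0.0], [0.0, -0.0, -1.0]]
force: [-0.9, -0.0, 0.2]
opening: 0.925
grasp_force: 0.0
```

send_rows --pt "0 0 0 -0.01 0" --pt "0 0 0 -0.02 0" --pt "0 0 0 -0.02 0" --pt "0 0 0 -0.02 0" --pt "0 0 0 -0.02 0" --pt "0 0 0 -0.02 0" --pt "0 -0.01 0 -0.01 0" --pt "0 -0.03 0 0 0" --pt "0 -0.03 0 0 0" --pt "0 -0.03 0 0 0" --pt "0 -0.03 0 0 0" --pt "0 -0.03 0 0 0" --pt "0 -0.03 0 0 0" --pt "0 -0.03 0 0 0" --pt "0 -0.02 0 0 0" --pt "0 -0.01 0 0 0" --pt "0 0 0 0 0" --pt "0 0 0 0 0" --pt "0 0 0 0 0"

```text
time_s: 28.53
position: [0.6988, -0.3304, 0.1723]
tcp_rot: [[-0.177, 0.984, -0.001], [0.984, 0.177, 0.002], [0.002, -0.001, -1.0]]
force: [0.5, 0.0, -0.7]
opening: 0.998
grasp_force: 0.0
```

```bash
python3 - <<'E'
from rig import *
import cv2
im,d=capture("top");cv2.imwrite("pics/t3.png",cv2.resize(im[100:275,215:400],None,fx=3.4,fy=3.4,interpolation=cv2.INTER_CUBIC))
im,d=capture("scene");cv2.imwrite("pics/s3.png",cv2.resize(im[130:330,120:400],None,fx=2.5,fy=2.5))
E
```

```text
(no output)
```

View pics/t3.png

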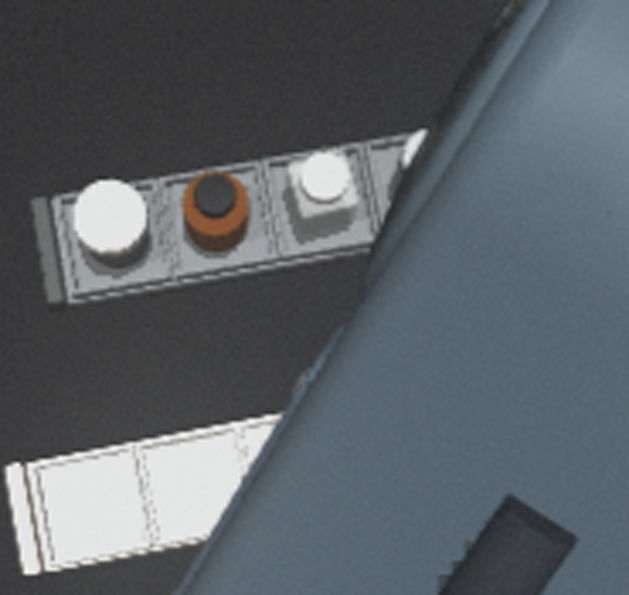

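View pics/s3.png

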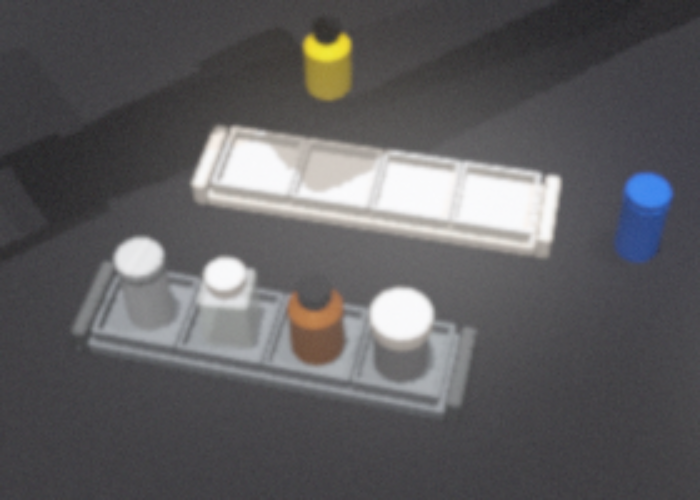

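All four containers stand upright and centred in the mirrored cups. In the scene crop they are the canister (145,285), square (228,300), amber (316,322) and jar (401,335). The carrier is empty and the arm is clear of everything.

```bash
python3 -c "
from rig import *
print(hand_in())"
```

```text
the job is handed in; nothing more can be done
None
```

I moved all four containers into the loader's mirrored cups in reverse order and handed the job in at about 29 s; the last pictures showed them upright and centred, but hand-in returned no verdict.

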